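Square the cassettes and hover their cover

TASK

Square up the staggered stack of four cassettes where it stands by tapping or pinching its sides until all their edges line up, and take the fingers off it. Then take the steel cover by its rib, carry it over the row of jars without disturbing them, and bring it above the stack without ever touching the stack with it. Finish while still holding the cover there, level and still, its open rim about 15 mm above the top cassette, centred on the stack and turned in line with it (long side along long side), so that it could be lowered straight down around the stack.

Things in the scene. Friction and masses are not known exactly. Their poses are not given: they have to be found in the camera images.
- cassette1_mid (a point): Pale green plastic tissue cassette, large size, a flat plate 52 x 38 x 8 mm (x long, y, z up), 18 g; number 1 of 4 from the bottom of the staggered stack, which stands on the white cutting board (height 0). The point is its centre, half-way up. Loose; slick plastic (friction about 0.25): the cassettes slide easily on one another, on the board and between the fingers. The squared stack is 32 mm high.
- cassette2_mid (a point): Pale green plastic tissue cassette, large size, a flat plate 52 x 38 x 8 mm (x long, y, z up), 18 g; number 2 of 4 from the bottom of the staggered stack, which stands on the white cutting board (height 0). The point is its centre, half-way up. Loose; slick plastic (friction about 0.25): the cassettes slide easily on one another, on the board and between the fingers. The squared stack is 32 mm high.
- cassette3_mid (a point): Pale green plastic tissue cassette, large size, a flat plate 52 x 38 x 8 mm (x long, y, z up), 18 g; number 3 of 4 from the bottom of the staggered stack, which stands on the white cutting board (height 0). The point is its centre, half-way up. Loose; slick plastic (friction about 0.25): the cassettes slide easily on one another, on the board and between the fingers. The squared stack is 32 mm high.
- cassette4_mid (a point): Pale green plastic tissue cassette, large size, a flat plate 52 x 38 x 8 mm (x long, y, z up), 18 g; number 4 of 4 from the bottom of the staggered stack, which stands on the white cutting board (height 0). The point is its centre, half-way up. Loose; slick plastic (friction about 0.25): the cassettes slide easily on one another, on the board and between the fingers. The squared stack is 32 mm high.
- cover_mid (a point): Steel dust cover, a box open at the bottom, standing on the board on its rim, about 0.2 kg. Outside 76 x 62 x 50 mm (x long, y, z up), walls 4 mm, so the inside is 68 x 54 mm and 46 mm deep. On its top stands a black grip rib, 50 mm long along x, 12 mm thick in y, 30 mm high, centred, its top 80 mm above the rim. The point is at the centre, half-way up, 40 mm above the rim. It can be pinched by the rib from above.
- jar_tray: Low aluminium strip tray, fixed on the board between the cover and the stack, 370 x 70 mm (x long, y), lip 8 mm high, inner floor 3 mm above the board; origin at the centre of its underside. The row of jars stands in it along its x.
- jar1_mid (a point): Loose specimen jar, white with a yellow screw lid, 43 mm in diameter, 60 mm high, about 60 g, standing in the strip tray, its top 63 mm above the board; the point is its centre, half-way up.
- jar2_mid (a point): Loose specimen jar, white with a yellow screw lid, 43 mm in diameter, 60 mm high, about 60 g, standing in the strip tray, its top 63 mm above the board; the point is its centre, half-way up.
- jar3_mid (a point): Loose specimen jar, white with a yellow screw lid, 43 mm in diameter, 60 mm high, about 60 g, standing in the strip tray, its top 63 mm above the board; the point is its centre, half-way up.
- jar4_mid (a point): Loose specimen jar, white with a yellow screw lid, 43 mm in diameter, 60 mm high, about 60 g, standing in the strip tray, its top 63 mm above the board; the point is its centre, half-way up.

How it is judged (in metres and radians):
On the way, in this order (a step that is already met when the one before it is completed fails the run):
1. the stack is square where it stands, the fingers are off it and the cover still stands on the board (x of cassette2_mid in the frame of cassette1_mid between -0.0025 and 0.0025 m and y of cassette2_mid in the frame of cassette1_mid between -0.0025 and 0.0025 m and angle between the x axis of each of cassette2_mid, cassette3_mid, cassette4_mid and the x axis of cassette1_mid, either way round below 0.09 rad and x of cassette3_mid in the frame of cassette1_mid between -0.0025 and 0.0025 m and y of cassette3_mid in the frame of cassette1_mid between -0.0025 and 0.0025 m and x of cassette4_mid in the frame of cassette1_mid between -0.0025 and 0.0025 m and y of cassette4_mid in the frame of cassette1_mid between -0.0025 and 0.0025 m and z of cassette2_mid in the frame of cassette1_mid between 0.0055 and 0.0105 m and z of cassette3_mid in the frame of cassette1_mid between 0.0135 and 0.0185 m and z of cassette4_mid in the frame of cassette1_mid between 0.0215 and 0.0265 m and angle between cassette1_mid's own z axis and vertical below 0.08 rad and height (world z) of cassette1_mid below 0.008 m and distance of cassette1_mid from where it was at the start of the episode below 0.04 m and contact force between the fingers and cassette1 below 0.1 N and contact force between the fingers and cassette2 below 0.1 N and contact force between the fingers and cassette3 below 0.1 N and contact force between the fingers and cassette4 below 0.1 N and height (world z) of cover_mid below 0.048 m), for 0.2 s.
2. the cover passes above the row of jars (y of cover_mid in the frame of jar_tray between -0.04 and 0.04 m and x of cover_mid in the frame of jar_tray between -0.19 and 0.19 m and height (world z) of cover_mid above 0.105 m), for 0.05 s.
At the end, for the whole second after the job is handed in: Cassettes stacked, edges within 2.5 mm and 5 deg of the lowest, that one within 40 mm of its start, fingers off. Cover held, still, level within 7 deg, rim 4 to 30 mm above the stack, centred within 7 mm along each side, in line within 8 deg, touching neither stack nor tray (x of cassette2_mid in the frame of cassette1_mid between -0.0025 and 0.0025 m and y of cassette2_mid in the frame of cassette1_mid between -0.0025 and 0.0025 m and angle between the x axis of each of cassette2_mid, cassette3_mid, cassette4_mid and the x axis of cassette1_mid, either way round below 0.09 rad and x of cassette3_mid in the frame of cassette1_mid between -0.0025 and 0.0025 m and y of cassette3_mid in the frame of cassette1_mid between -0.0025 and 0.0025 m and x of cassette4_mid in the frame of cassette1_mid between -0.0025 and 0.0025 m and y of cassette4_mid in the frame of cassette1_mid between -0.0025 and 0.0025 m and z of cassette2_mid in the frame of cassette1_mid between 0.0055 and 0.0105 m and z of cassette3_mid in the frame of cassette1_mid between 0.0135 and 0.0185 m and z of cassette4_mid in the frame of cassette1_mid between 0.0215 and 0.0265 m and angle between cassette1_mid's own z axis and vertical below 0.08 rad and height (world z) of cassette1_mid below 0.008 m and distance of cassette1_mid from where it was at the start of the episode below 0.04 m and contact force between each of the fingers, cover and cassette1 below 0.1 N and contact force between each of the fingers, cover and cassette2 below 0.1 N and contact force between each of the fingers, cover and cassette3 below 0.1 N and contact force between each of the fingers, cover and cassette4 below 0.1 N and x of cover_mid in the frame of cassette4_mid between -0.007 and 0.007 m and y of cover_mid in the frame of cassette4_mid between -0.007 and 0.007 m and z of cover_mid in the frame of cassette4_mid between 0.048 and 0.074 m and angle between the x axis of cover_mid and the x axis of cassette4_mid, either way round below 0.14 rad and angle between cover_mid's own z axis and vertical below 0.12 rad and contact force between cover and the fingers above 0.5 N and linear speed of cover below 0.03 m/s and contact force between cover and jar_tray below 0.1 N); the arm keeps its last pose, push and grip.
It fails at once if a jar was shifted by more than 15 mm or tipped (distance of any of jar1_mid, jar2_mid, jar3_mid, jar4_mid from where it was at the start of the episode above 0.015 m or angle between any of jar1_mid, jar2_mid, jar3_mid, jar4_mid's own z axis and vertical above 0.3 rad).
It fails at once if the cover touched the cassettes (contact force between cover and cassette1 above 0.3 N or contact force between cover and cassette2 above 0.3 N or contact force between cover and cassette3 above 0.3 N or contact force between cover and cassette4 above 0.3 N).
It also fails if it takes over 72 s, if anything falls off the work surface, if the arm or the gripper's body presses on something with over 40 N, if the wrist force passes 120 N, or if a joint passes its speed limit or range.

ROBOT

A 6-joint arm with a two-finger parallel gripper is mounted at the origin on the work surface. World frame = base frame: x ahead of the robot, y to its left, z up, the work surface at z = 0. Lengths are in mm, angles in rad, forces in N, time in s.
With the tool pointing down it reaches from about 250 to 775 mm from the base axis. Payload 4 kg.
Tool frame: the origin (TCP) lies midway between the tips of the shut fingers; the grasp point (between the pads) lies bot.pinch_z behind it (bot.pinch_z is the distance from the TCP to the grasp point, in mm); z points along the fingers, y is the direction in which the jaws open and shut (so a half turn about z gives the same grasp; the last joint's range is limited). The gripper opens to 85 mm and grips with 20 to 120 N. Pads are 22 mm wide; open, the fingers measure 114 mm over their backs; the gripper's body (76 mm by 85 mm) begins 54 mm behind the grasp point. The pads swing forward as they close: fully open they stand 13 mm farther back than shut.
Start: joints at [-1.298, 0.087, 1.371, -0, 1.684, -0.103], TCP at [201.857, -511.636, 231.341] pointing down, gripper open.
Joint ranges: [-3.1, 3.1], [-0.76, 2.03], [0.27, 2.55], [-1.08, 4.22], [0.17, 2.65], [-2.57, 2.57]. Speed limits (rad/s): [2.79, 2.79, 3.14, 3.14, 3.14, 3.14].

INTERFACE

Orientations are given as a unit quaternion [x, y, z, w].
In Python, from rig import bot, optics, workorder gives the robot as it stands. The module is installed in compiled form; this text tells all that it offers.
- The arm moves only by the tool jog_arm, never from a script. Its argument "motion" is a list of rows, each a list of 3 entries, a list of its own where there are three numbers: the shift along the tool's x, y, z in cm, then the turn about the tool's z in rad, then the finger opening in cm, from 0 to 8.54. In form: [[[dx, dy, dz], turn, hand], ...]. A call has 1 to 12 rows; each row shifts and turns the commanded pose from where the row before left it, along the tool's axes as they then stand; what a row does not reach is not made up. A row lasts 1/10 s, in which the tool goes at most 50 mm and 8.59 degrees, less where a joint would pass 70% of its speed; a pose out of reach is approached as far as the arm can. A call is refused whole if a number of a shift passes 5 or a number of a turn 0.15, either way. A call with a gripper value outside its range is refused whole. The fingers move at their own pace and stop on an object; "force" is the grip in N (left out, the last holds). Time passes only in rows, so rows that do not move let the fingers close. It gives the time, the measured TCP pose, the force and the opening at its end, in the units of the state.
- bot.sense(): the state, without advancing time (a new reading comes with each control period).
- optics.grab_frame(name): name is "scene" or "top"; returns a dict with "color" (400x640x3 uint8, red, green, blue), "range_z" (400x640 float32, mm along the optical axis (not along the pixel's ray), 0 where there is no reading), "camera_matrix" (3x3 intrinsics, pixels), "D" ([k1, k2, p1, p2, k3] as OpenCV has them; the pictures are not rectified), "R" (3x3) and "t" (3): a world point X has camera coordinates R X + t. Camera axes: x right, y down, z forward; pixel columns grow to the right and rows downward; lengths in mm; the calibration is good to about 2 mm. A picture is of the moment at which its call begins.
- workorder.job_done(): hands the job in, once; it reports no verdict.
The state is a dict: "time_s": time; "q": joint angles; "joint_vel": joint speeds; "effort": joint torques, N m; "ee_pos": TCP position; "tool_rot": TCP orientation; "wrist_force": force on the tool from outside, world axes, zero at the start; "ft_torque": the same for the moment, N m; "opening": opening from 0.0 (shut) to 1.0 (fully open).
Only numpy, scipy, OpenCV 4.12 (cv2) and the standard library are available. Lean on these libraries where they do the work, as an engineer would, in place of code of your own. Each camera call takes 0.05 s, during which the arm holds its last target.

## Working session

There is one attempt and no reset: what is moved stays moved. The work goes in short steps, Python scripts to look and compute and a tool call to move; the robot and the scene stay as the last step left them, time stands still between calls to the robot, and variables do not carry over. Pictures are saved under pics/ and viewed, and the job is handed in when it is done.

Besides the shell and the picture viewer there is one more tool, called after "Call:" by a JSON object that holds its "name" and its "arguments", one argument or row to a line. jog_arm: Moves the arm, as the interface text tells. Its arguments: {"type":"object","properties":{"motion":{"type":"array"},"force":{"type":"number"}},"required":["motion"]}

```bash
mkdir -p pics
python3 - <<'E'
from rig import bot, optics
import cv2,numpy as np,pickle
print(bot.sense(), bot.pinch_z)
for n in("scene","top"):
    f=optics.grab_frame(n); pickle.dump(f,open(f'{n}0.pkl','wb'))
    cv2.imwrite(f'pics/{n}0.png',f['color'][:,:,::-1]); print(n,f['camera_matrix'],f['D'],f['R'],f['t'])
E
```

```text
{'time_s': 0.0, 'q': array([-1.29811691e+00,  8.79783174e-02,  1.37226703e+00,  2.94798147e-05,
        1.68358587e+00, -1.03086965e-01]), 'joint_vel': array([-7.97922088e-05,  1.57457402e-03, -8.93135809e-04, -3.83288722e-04,
        8.24720645e-05,  8.47399551e-04]), 'effort': array([-5.84046375e-04, -3.51870024e+01, -3.13266885e+01, -1.62353931e-04,
        1.09232028e-02,  1.40002399e-05]), 'ee_pos': array([ 201.71975974, -511.14260861,  230.11989183]), 'tool_rot': array([ 9.82400891e-01,  1.86781253e-01, -8.02016640e-05, -1.11650032e-03]), 'wrist_force': array([-0.20221021, -0.30835724,  0.11390276]), 'ft_torque': array([-0.007478  , -0.05386347,  0.01518594]), 'opening': 0.9952243680787727} 18.700000000000003
scene [[392.5121636    0.         320.43780628]
 [  0.         392.5121636  199.56384461]
 [  0.           0.           1.        ]] [-0.07102081  0.          0.          0.          0.        ] [[-0.86859007  0.49547019  0.00778279]
 [ 0.3766413   0.67031901 -0.63938545]
 [-0.32201338 -0.55243254 -0.76884698]] [ 508.62854114 -198.55533046  994.08183772]
top [[366.8103475    0.         320.24586763]
 [  0.         366.8103475  195.37246867]
 [  0.           0.           1.        ]] [-0.08181966  0.          0.          0.          0.        ] [[ 0.01990899 -0.99970742  0.0137367 ]
 [-0.9839548  -0.02202811 -0.17705288]
 [ 0.17730367 -0.00999135 -0.98410547]] [ -8.23130361 576.71823346 748.79131118]
```

View pics/scene0.png

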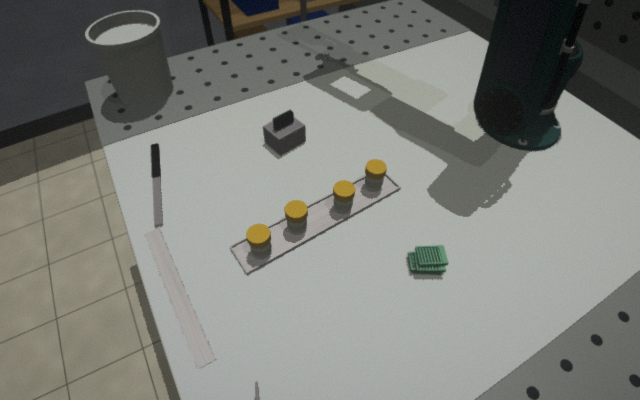

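View pics/top0.png

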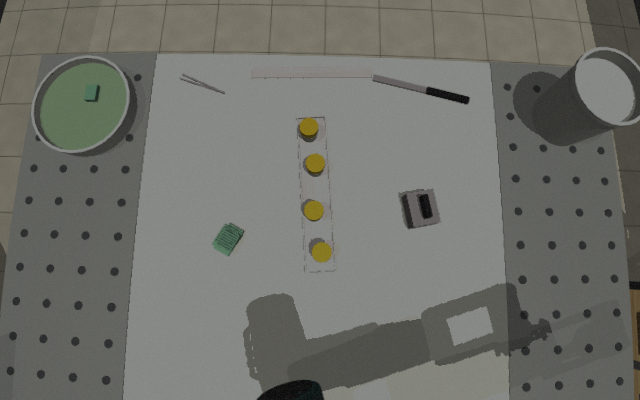

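The scene view shows the cover at about (285,130), the tray with four jars, and the staggered stack at about (428,260). In the top view the stack is at (228,239), the jars lie along column ~315, and the cover is at (419,208). I'll take enlarged crops next.

```bash
cat > h.py <<'E'
import numpy as np,cv2,pickle
def world(f,u,v,z):
    """pixels -> world at height z"""
    K,D,R,t=[np.array(f[k],float) for k in("camera_matrix","D","R","t")]
    p=cv2.undistortPoints(np.array([[[u,v]]],float),K,D)[0,0]
    d=R.T@np.array([p[0],p[1],1]); c=-R.T@t
    return c+d*(z-c[2])/d[2]
def proj(f,X):
    K,D,R,t=[np.array(f[k],float) for k in("camera_matrix","D","R","t")]
    return cv2.projectPoints(np.array(X,float).reshape(-1,1,3),cv2.Rodrigues(R)[0],t,K,D)[0][:,0]
def cloud(f):
    K,D,R,t=[np.array(f[k],float) for k in("camera_matrix","D","R","t")]
    z=f['range_z'];v,u=np.mgrid[0:400,0:640]
    p=cv2.undistortPoints(np.stack([u,v],-1).reshape(-1,1,2).astype(float),K,D)[:,0]
    P=np.c_[p*z.reshape(-1,1),z.reshape(-1)]
    W=(P-t)@R
    W[z.reshape(-1)==0]=np.nan
    return W.reshape(400,640,3)
def crop(f,u0,v0,w,h,s,name,draw=[]):
    im=cv2.resize(f['color'][v0:v0+h,u0:u0+w,::-1],None,fx=s,fy=s,interpolation=cv2.INTER_CUBIC)
    im=cv2.convertScaleAbs(im,alpha=1.3)
    for poly,col in draw:
        q=((proj(f,poly)-[u0,v0]+.5)*s).astype(np.int32)
        cv2.polylines(im,[q],True,col,1)
    cv2.imwrite(name,im)
def rect(cx,cy,yaw,a,b,z):
    c,s=np.cos(yaw),np.sin(yaw)
    return np.array([[cx+c*x-s*y,cy+s*x+c*y,z] for x,y in((a/2,b/2),(-a/2,b/2),(-a/2,-b/2),(a/2,-b/2))])
E
python3 - <<'E'
from h import *
T=pickle.load(open('top0.pkl','rb'));S=pickle.load(open('scene0.pkl','rb'))
crop(T,200,210,60,60,10,'pics/t_stack.png');crop(S,395,230,66,56,10,'pics/s_stack.png')
crop(T,390,180,60,56,10,'pics/t_cov.png');crop(S,250,100,66,60,10,'pics/s_cov.png')
W=cloud(T)
print('stack z');print(np.round(W[220:260:2,208:248:2,2]).astype(int))
print('cover z');print(np.round(W[184:234:2,396:444:2,2]).astype(int))
for u,v in((309,127),(316,163),(314,210),(322,252)): print(world(T,u,v,63),W[v,u])
E
```

```text
stack z
[[                   0                    2                    0
                     0                    1                   -2
                    -1                    0                    1
                     2                    1                    0
                     0                    1                   -2
                     3                    1                    2
                     1                   -1]
 [                   2                   -2                    1
                     0                   -1                   -2
                     0                   -2                   -2
                     2                    0                   -2
                    -2                   -1                   -1
                     1                    0                   -3
                     1                   -2]
 [                  -3                   -1                    1
                     0                    1                    1
                     1                    0                    1
                     1     
[... 20391 characters left out ...]
          -3                    1                    1
                    -1                   -4                    2
                    -1                    0                   -1
                     1                   -3                   -1]]
[729.04990821  32.24105645  63.        ] [728.68894182  32.21616725  63.95229413]
[646.36855812  14.78753826  63.        ] [645.87718984  14.78096127  64.80307681]
[542.67899443  16.77514583  63.        ] [542.56069353  16.76985853  63.85160441]
[454.20189305  -2.00051511  63.        ] [454.24186841  -2.02936886  61.39552633]<stdin>:6: RuntimeWarning: invalid value encountered in cast
<stdin>:7: RuntimeWarning: invalid value encountered in cast
```

View pics/t_stack.png

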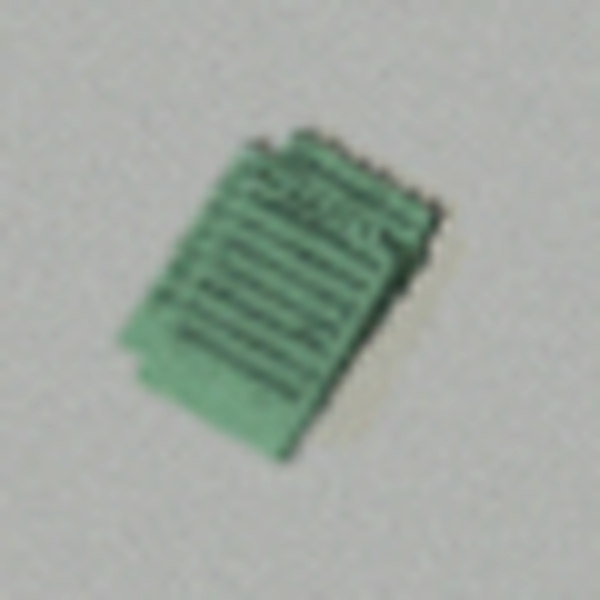

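View pics/s_stack.png

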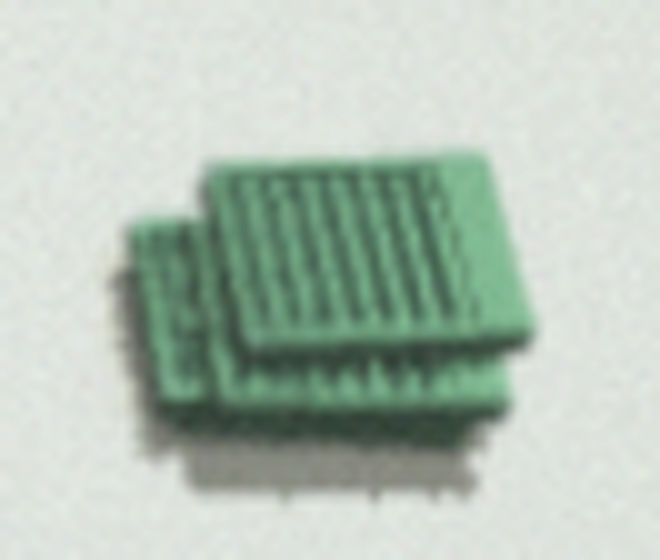

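View pics/t_cov.png

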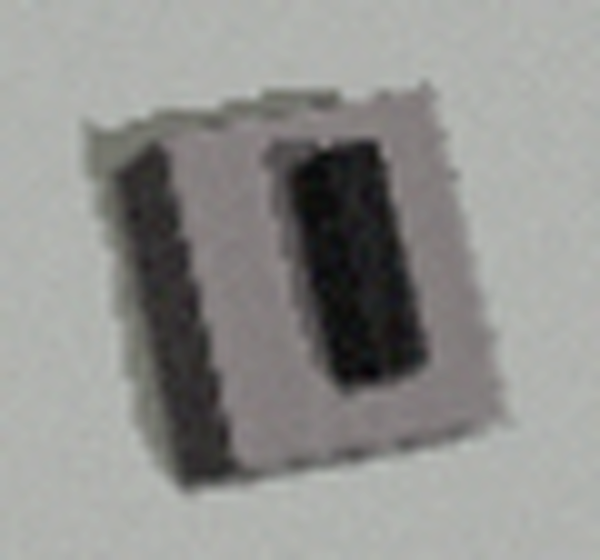

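Run:
```python
from h import *
T=pickle.load(open('top0.pkl','rb'));S=pickle.load(open('scene0.pkl','rb'))
tc=lambda u,v,z: world(T,200+u/10-.5,210+v/10-.5,z)
sc=lambda u,v,z: world(S,395+u/10-.5,230+v/10-.5,z)
print('top z32');
for p in((285,460),(138,375),(390,250)): print(tc(*p,32).round(1))
print('scene z32')
for p in((207,162),(487,152),(533,335),(248,340)): print(sc(*p,32).round(1))
print('c3 z24 top',tc(120,345,24).round(1),tc(255,140,24).round(1),'scene',sc(225,400,24).round(1),sc(510,405,24).round(1))
print('c2 z16 top',tc(305,128,16).round(1),tc(440,210,16).round(1),'scene',sc(133,225,16).round(1),sc(165,395,16).round(1))
ct=lambda u,v,z: world(T,390+u/10-.5,180+v/10-.5,z)
print('cover top50');
for p in((165,140),(432,90),(503,415),(238,470)): print(ct(*p,50).round(1))
print('rib80')
for p in((292,150),(380,138),(425,370),(345,388)): print(ct(*p,80).round(1))
W=cloud(T)
m=(W[180:240,390:450,2]>72); p=W[180:240,390:450][m]; print(cv2.minAreaRect(p[:,:2].astype(np.float32)),p.mean(0))
m=(W[180:240,390:450,2]>44)&(W[180:240,390:450,2]<84); p=W[180:240,390:450][m]; print(cv2.minAreaRect(p[:,:2].astype(np.float32)),p.mean(0))
m=(W[210:270,200:260,2]>27.5); p=W[210:270,200:260][m]; print(cv2.minAreaRect(p[:,:2].astype(np.float32)),p.mean(0))
```

```text
top z32
[442.6 202.2  32. ]
[460.1 235.7  32. ]
[488.9 181.7  32. ]
scene z32
[488.1 178.3  32. ]
[441.6 202.4  32. ]
[460.2 236.3  32. ]
[505.2 211.6  32. ]
c3 z24 top [466.9 242.4  24. ] [513.2 215.   24. ] scene [512.1 216.3  24. ] [468.4 242.7  24. ]
c2 z16 top [516.9 205.8  16. ] [499.2 174.3  16. ] scene [499.6 175.7  16. ] [516.6 207.3  16. ]
cover top50
[ 585.5 -185.    50. ]
[ 598.1 -245.4   50. ]
[ 525.9 -258.8   50. ]
[ 512.8 -199.6   50. ]
rib80
[ 578.2 -204.8   80. ]
[ 581.2 -224.    80. ]
[ 531.7 -232.1   80. ]
[ 527.6 -214.8   80. ]
((555.1947631835938, -222.4405517578125), (50.399314880371094, 13.299651145935059), 11.13344669342041) [ 554.45840857 -222.00562185   78.38376937]
((555.2673950195312, -222.73135375976562), (76.45697021484375, 64.85043334960938), 11.092836380004883) [ 553.93093757 -220.28062692   54.6858    ]
((474.1419982910156, 208.96551513671875), (40.604549407958984, 50.09481430053711), 62.106170654296875) [473.61981723 208.00570013  31.09194706]
```

View pics/s_cov.png

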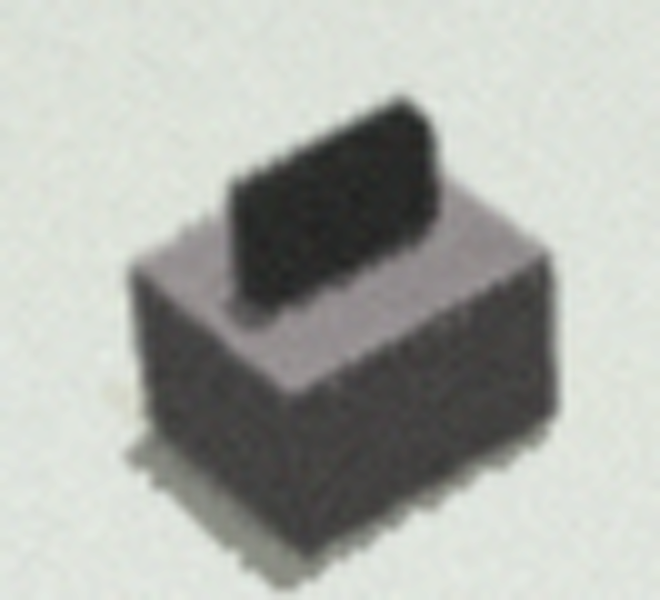

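Fit: cassette 4 is at about (473.5, 207), and the stack yaw is about −29°. Cassettes 3 and 2 are offset by up to 12 mm along x' and 8 mm along y'. The cover is at (555, −222) with yaw +11°. I'll move above the stack with the jaws along its long axis.

Call:
{"name": "jog_arm", "arguments": {
  "motion": [
    [[0,0,0],-0.138,8.54],
    [[0,0,0],-0.138,8.54],
    [[0,0,0],-0.138,8.54],
    [[0,0,0],-0.138,8.54],
    [[0,0,0],-0.138,8.54],
    [[4.7,-0.6,0],0,8.54],
    [[4.7,-0.6,0],0,8.54],
    [[4.7,-0.6,0],0,8.54],
    [[4.7,-0.6,0],0,8.54],
    [[4.7,-0.6,0],0,8.54],
    [[4.7,-0.6,0],0,8.54],
    [[4.7,-0.6,0],0,8.54]
  ],
  "force": 20
}}

```text
time_s: 1.3
ee_pos: [324.3, -201.5, 230.9]
tool_rot: [0.862, 0.508, 0.0, -0.0]
wrist_force: [1.6, 0.1, -0.3]
opening: 1.001
```

Call:
{"name": "jog_arm", "arguments": {
  "motion": [
    [[4.7,-0.7,0],0,5.2],
    [[4.7,-0.7,0],0,5.2],
    [[4.7,-0.7,0],0,5.2],
    [[4.7,-0.7,0],0,5.2],
    [[4.7,-0.7,1],0,5.2],
    [[4.7,-0.7,1],0,5.2],
    [[4.7,-0.7,2],0,5.2],
    [[4.7,-0.7,2],0,5.2],
    [[4,-0.6,1],0,5.2],
    [[0,0,0],0,5.2],
    [[0,0,0],0,5.2]
  ]
}}

```text
time_s: 2.4
ee_pos: [469.7, 188.3, 161.3]
tool_rot: [0.861, 0.509, -0.001, -0.0]
wrist_force: [0.8, -0.4, -0.9]
opening: 0.61
```

Run:
```python
from h import *
from rig import bot,optics
s=bot.sense();print(s['time_s'],s['ee_pos'],s['opening'],s['tool_rot'],s['q'])
f=optics.grab_frame("scene");pickle.dump(f,open('s1.pkl','wb'))
u,v=proj(f,[s['ee_pos']])[0];print(u,v)
crop(f,int(u)-50,int(v)-50,100,80,8,'pics/s1.png')
```

```text
2.4 [469.65098042 188.3111521  161.32881066] 0.6103233114750698 [ 8.60840796e-01  5.08872170e-01 -1.49605407e-03 -3.23346667e-05] [ 2.69704896e-01  1.59986398e-02  1.58433199e+00 -7.19091807e-04
  1.54416723e+00  7.72771821e-01]
444.20524497501526 200.4588093792269
```

View pics/s1.png

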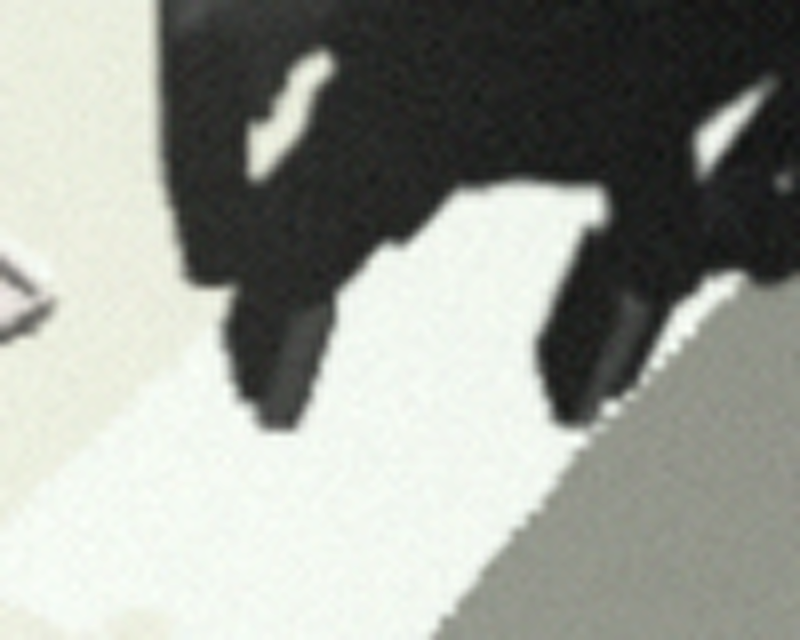

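Run:
```python
from h import *
f=pickle.load(open('s1.pkl','rb'));W=cloud(f)
c=np.array([469.65,188.31,161.3]);a=np.radians(61)
u0,v0=394,150
sub=W[150:212,394:494].reshape(-1,3)
x=np.array([np.cos(a),np.sin(a)]);y=np.array([np.sin(a),-np.cos(a)])
P=np.c_[(sub[:,:2]-c[:2])@x,(sub[:,:2]-c[:2])@y,sub[:,2]-c[2]]
P=P[(abs(P[:,0])<30)&(abs(P[:,1])<65)&(P[:,2]>-15)&(P[:,2]<60)]
for lo in range(-10,50,5):
    q=P[(P[:,2]>=lo)&(P[:,2]<lo+5)]
    for s in(1,-1):
        r=q[s*q[:,1]>0]
        if len(r): print(lo,s,len(r),r.min(0).round(1),r.max(0).round(1))
```

```text
0 1 1 [ 4.8 32.6  4.7] [ 4.8 32.6  4.7]
5 1 11 [ 3.9 26.1  6. ] [11.3 32.9  9.7]
5 -1 21 [ -9.5 -32.5   5.6] [ 11.5 -26.8  10. ]
10 1 15 [ 6.9 26.7 10.8] [12.4 38.  14.5]
10 -1 23 [ -9.6 -38.   10.1] [ 12.4 -26.2  15. ]
15 1 30 [-5.9 26.1 15.2] [12.6 39.9 19.9]
15 -1 29 [-10.9 -39.6  15.1] [ 12.1 -26.3  19.9]
20 1 31 [-5.7 25.8 20.1] [12.3 40.2 24.8]
20 -1 24 [ -9.3 -40.3  20. ] [ 11.9 -25.6  24.8]
25 1 31 [-5.  26.5 25.1] [12.9 40.2 30. ]
25 -1 30 [-10.2 -40.3  25.1] [ 13.2 -24.9  29.5]
30 1 29 [-3.  26.2 30.5] [12.7 40.4 34.5]
30 -1 32 [ -9.3 -39.5  30.1] [ 13.  -25.   34.3]
35 1 24 [-1.4 26.1 35.1] [12.3 40.  39.6]
35 -1 40 [-11.6 -39.4  35.4] [ 12.2 -25.3  40. ]
40 1 18 [ 6.2 26.6 40. ] [13.1 41.7 44.8]
40 -1 39 [ -9.3 -39.   40.1] [ 12.6 -25.3  44.7]
45 1 21 [ 6.6 28.9 45.1] [14.3 43.9 49.6]
45 -1 35 [ -9.1 -48.9  45.1] [ 14.7 -27.1  50. ]
```

The depth cloud puts the finger tips 4.8 mm behind the TCP at 52 mm opening, with flat pads about 37 mm tall. For the long-axis pinch I want TCP z ≈ −2.

Call:
{"name": "jog_arm", "arguments": {
  "motion": [
    [[2.2,0,0],0,8.54],
    [[0,0,0],0,8.54],
    [[0,0,4],0,8.54],
    [[0,0,4],0,8.54],
    [[0,0,2],0,8.54],
    [[0,0,0],0,8.54],
    [[0,0,0],0,8.54],
    [[0,0,0],0,8.54]
  ]
}}

```text
time_s: 3.25
ee_pos: [482.5, 207.0, 65.1]
tool_rot: [0.862, 0.508, 0.002, 0.001]
wrist_force: [0.8, -0.9, 0.2]
opening: 0.999
```

Run:
```python
from h import *
from rig import bot,optics
s=bot.sense();print(s['time_s'],s['ee_pos'],s['opening'],s['tool_rot'],s['q'],s['wrist_force'])
f=optics.grab_frame("scene")
crop(f,380,200,90,75,8,'pics/s2.png')
```

```text
3.25 [482.51128486 207.0471836   65.08741398] 0.9985013498341546 [8.61556570e-01 5.07656432e-01 2.18482393e-03 6.71294367e-04] [ 2.97512995e-01  1.23208972e-01  1.66966708e+00 -2.96038477e-04
  1.34415447e+00  8.03447192e-01] [ 0.78578104 -0.88363876  0.20241219]
```

View pics/s2.png

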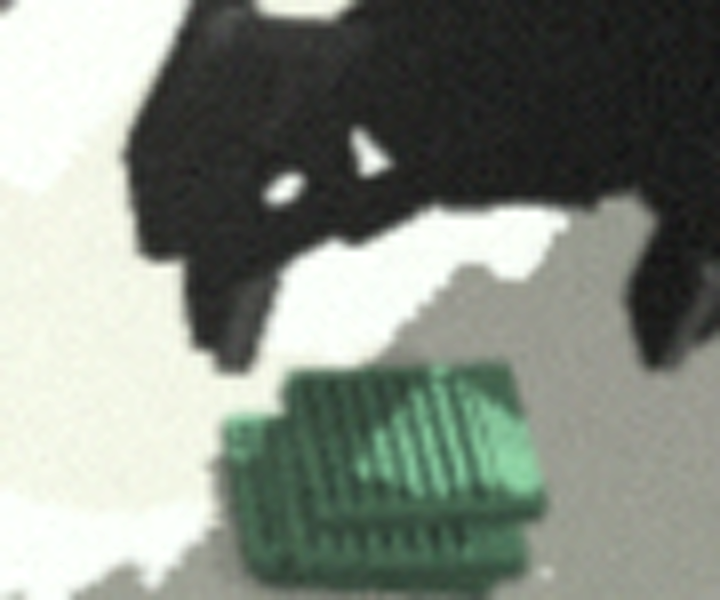

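Run:
```python
from h import *
f=pickle.load(open('s1.pkl','rb'))
for p in([482.5,207,65],[482.5,207,78],[482.5,207,0],[480.8,207,16]): print(p,(proj(f,[p])[0]-[380,200])*8)
a=np.radians(61)
for k in(-1,1): print((proj(f,[[482.5+k*43*np.sin(a)+11*np.cos(a),207-k*43*np.cos(a)+11*np.sin(a),78]])[0]-[380,200])*8)
```

```text
[482.5, 207, 65] [414.20802825 368.18944886]
[482.5, 207, 78] [428.07487058 334.76010762]
[482.5, 207, 0] [350.40693947 521.3758642 ]
[480.8, 207, 16] [371.08206821 482.48511305]
[637.56937414 375.96129288]
[236.51080641 380.54408497]
```

Projection agrees with the fingers straddling the stack. I'll descend and close on the short ends.

Call:
{"name": "jog_arm", "arguments": {
  "motion": [
    [[0,0,3],0,8.54],
    [[0,0,2.5],0,8.54],
    [[0,0,1.2],0,8.54],
    [[0,0,0],0,8.54],
    [[0,0,0],0,8.54],
    [[0,0,0],0,7.2],
    [[0,0,0],0,6.8],
    [[0,0,0],0,6.4]
  ],
  "force": 20
}}

```text
time_s: 4.1
ee_pos: [481.6, 207.5, -3.5]
tool_rot: [0.861, 0.508, 0.001, 0.0]
wrist_force: [-0.0, -0.2, -0.1]
opening: 0.747
```

Call:
{"name": "jog_arm", "arguments": {
  "motion": [
    [[0,0,0],0,6.2],
    [[0,0,0],0,6.0],
    [[0,0,0],0,5.8],
    [[0,0,0],0,5.6],
    [[0,0,0],0,5.4],
    [[0,0,0],0,5.2],
    [[0,0,0],0,5.1],
    [[0,0,0],0,5.0],
    [[0,0,0],0,5.0],
    [[0,0,0],0,5.0]
  ],
  "force": 20
}}

```text
time_s: 5.1
ee_pos: [481.3, 207.6, -3.3]
tool_rot: [0.861, 0.508, 0.001, -0.0]
wrist_force: [-1.7, -0.3, 7.1]
opening: 0.611
```

Run:
```python
from h import *
from rig import bot,optics
s=bot.sense();print(s['time_s'],s['ee_pos'],s['opening']*85.4,s['tool_rot'],s['wrist_force'])
f=optics.grab_frame("scene")
crop(f,380,200,90,75,8,'pics/s3.png')
```

```text
5.1 [481.33224318 207.63625776  -3.32867753] 52.183475900555386 [ 8.61316910e-01  5.08067719e-01  6.07545627e-04 -6.47254913e-05] [-1.71895431 -0.31318426  7.08383747]
```

View pics/s3.png

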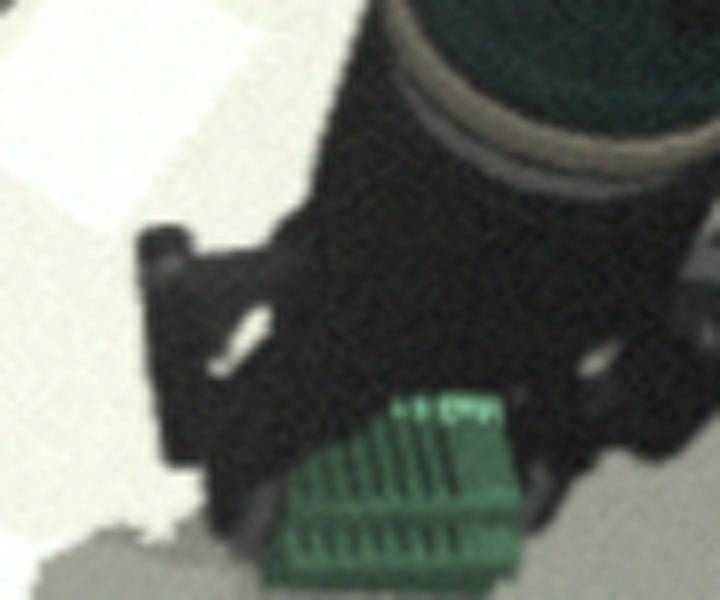

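The jaws stopped at 52.2 mm, so the ends are flush. Release, lift, turn 90° and pinch the long sides.

Call:
{"name": "jog_arm", "arguments": {
  "motion": [
    [[0,0,0],0,5.4],
    [[0,0,0],0,5.9],
    [[0,0,0],0,7],
    [[0,0,0],0,8.54],
    [[0,0,0],0,8.54],
    [[0,0,0],0,8.54],
    [[0,0,-2],0,8.54],
    [[0,0,-4],0,8.54],
    [[0,0,0],0,8.54]
  ]
}}

```text
time_s: 6.05
ee_pos: [484.9, 208.5, 61.3]
tool_rot: [0.861, 0.508, 0.006, 0.001]
wrist_force: [1.5, 0.1, 0.3]
opening: 0.998
```

Call:
{"name": "jog_arm", "arguments": {
  "motion": [
    [[0,0,0],-0.1428,8.54],
    [[0,0,0],-0.1428,8.54],
    [[0,0,0],-0.1428,8.54],
    [[0,0,0],-0.1428,8.54],
    [[0,0,0],-0.1428,8.54],
    [[0,0,0],-0.1428,8.54],
    [[0,0,0],-0.1428,8.54],
    [[0,0,0],-0.1428,8.54],
    [[0,0,0],-0.1428,8.54],
    [[0,0,0],-0.1428,8.54],
    [[0,0,0],-0.1428,8.54],
    [[0,0,0],0,8.54]
  ]
}}

```text
time_s: 7.25
ee_pos: [480.8, 207.2, 55.1]
tool_rot: [0.25, 0.968, -0.0, -0.0]
wrist_force: [-0.2, 0.3, -0.3]
opening: 1.004
```

Run:
```python
from h import *
from rig import bot,optics
s=bot.sense();print(s['time_s'],s['ee_pos'],s['opening']*85.4,s['tool_rot'],s['q'])
f=optics.grab_frame("scene")
crop(f,380,200,90,75,8,'pics/s4.png')
```

```text
7.25 [480.75724561 207.19961403  55.10924275] 85.70078139500865 [ 2.49976309e-01  9.68251931e-01 -1.38092465e-04 -1.55217883e-04] [ 2.98646383e-01  1.33033490e-01  1.68016042e+00 -7.48415759e-05
  1.32880785e+00 -7.66820409e-01]
```

View pics/s4.png

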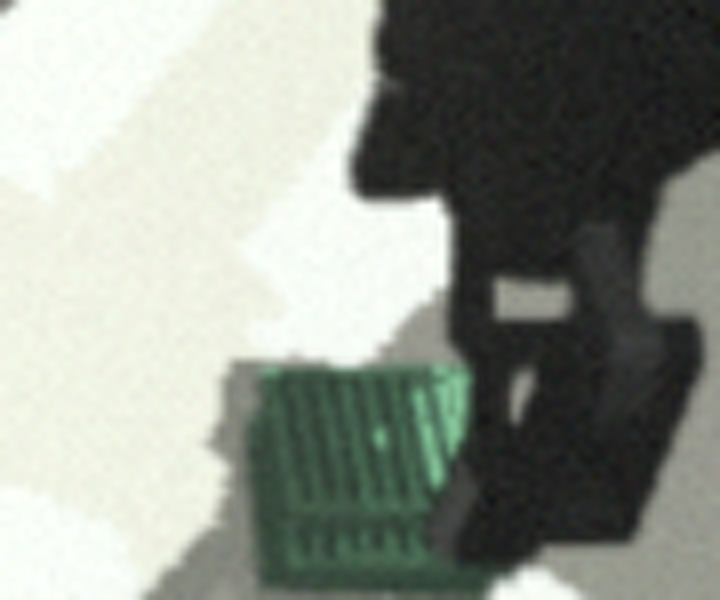

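The ends now look aligned in this view. Descend and pinch the long sides.

Call:
{"name": "jog_arm", "arguments": {
  "motion": [
    [[0,0,3],0,8.54],
    [[0,0,1.5],0,8.54],
    [[0,0,1],0,8.54],
    [[0,0,0],0,8.54],
    [[0,0,0],0,7],
    [[0,0,0],0,6],
    [[0,0,0],0,5.4],
    [[0,0,0],0,5.1],
    [[0,0,0],0,4.9],
    [[0,0,0],0,4.7],
    [[0,0,0],0,4.5],
    [[0,0,0],0,4.3]
  ],
  "force": 20
}}

```text
time_s: 8.5
ee_pos: [480.9, 207.3, 0.5]
tool_rot: [0.25, 0.968, -0.0, 0.0]
wrist_force: [-0.5, 0.2, -0.4]
opening: 0.504
```

Call:
{"name": "jog_arm", "arguments": {
  "motion": [
    [[0,0,0],0,4.2],
    [[0,0,0],0,4.1],
    [[0,0,0],0,4.0],
    [[0,0,0],0,3.9],
    [[0,0,0],0,3.8],
    [[0,0,0],0,3.7],
    [[0,0,0],0,3.6],
    [[0,0,0],0,3.6],
    [[0,0,0],0,3.6]
  ],
  "force": 20
}}

```text
time_s: 9.4
ee_pos: [481.0, 207.3, 0.7]
tool_rot: [0.25, 0.968, 0.0, 0.0]
wrist_force: [-0.0, -0.5, 2.6]
opening: 0.438
```

Call:
{"name": "jog_arm", "arguments": {
  "motion": [
    [[0,0,0],0,3.9],
    [[0,0,0],0,4.1],
    [[0,0,0],0,4.6],
    [[0,0,0],0,6],
    [[0,0,0],0,8.54],
    [[0,0,0],0,8.54],
    [[0,0,0],0,8.54],
    [[0,0,-2],0,8.54],
    [[0,0,-4],0,8.54],
    [[0,0,-4],0,8.54]
  ]
}}

```text
time_s: 10.4
ee_pos: [480.0, 206.9, 100.6]
tool_rot: [0.25, 0.968, -0.001, -0.001]
wrist_force: [0.4, -0.3, 0.2]
opening: 1.0
```

Call:
{"name": "jog_arm", "arguments": {
  "motion": [
    [[0,0,-4],0,8.54],
    [[0,0,-4],0,8.54],
    [[-2.7,-3.4,-1],0,8.54],
    [[-2.7,-3.4,0],0,8.54],
    [[-2.7,-3.4,0],0,8.54],
    [[-2.7,-3.4,0],0,8.54],
    [[-2.7,-3.4,0],0,8.54],
    [[-2.7,-3.4,0],0,8.54],
    [[-2.7,-3.4,0],0,8.54],
    [[-2.7,-3.4,0],0,8.54],
    [[-2.7,-3.4,0],0,8.54],
    [[-2.7,-3.4,0],0,8.54]
  ]
}}

```text
time_s: 11.6
ee_pos: [552.7, -222.7, 190.5]
tool_rot: [0.25, 0.968, 0.0, 0.0]
wrist_force: [0.5, 0.4, -0.4]
opening: 1.002
```

Run:
```python
from h import *
from rig import bot,optics
s=bot.sense();print(s['time_s'],s['ee_pos'],s['tool_rot'],s['q'])
for n in("scene","top"):
    f=optics.grab_frame(n);pickle.dump(f,open(n+'5.pkl','wb'))
S=pickle.load(open('scene5.pkl','rb'));T=pickle.load(open('top5.pkl','rb'))
crop(S,395,230,60,50,10,'pics/s5.png');crop(T,200,210,55,55,10,'pics/t5.png')
```

```text
11.6 [ 552.70516257 -222.72258292  190.53225207] [2.49914091e-01 9.68268007e-01 5.05110477e-05 1.09828385e-04] [-4.78270255e-01  1.99961525e-01  1.32425991e+00  1.47771493e-04
  1.61717974e+00 -1.54387665e+00]
```

View pics/s5.png

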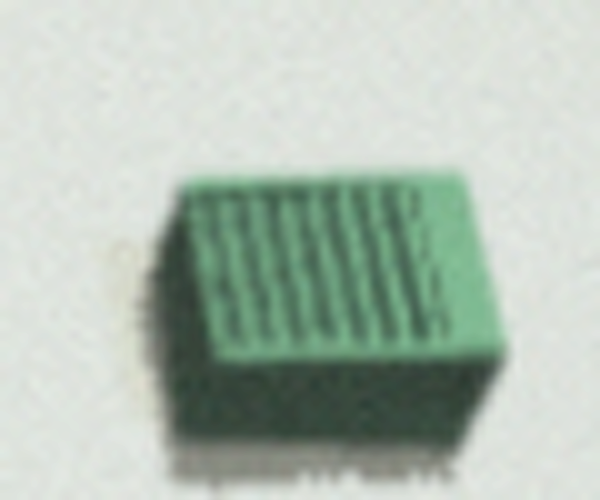

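View pics/t5.png

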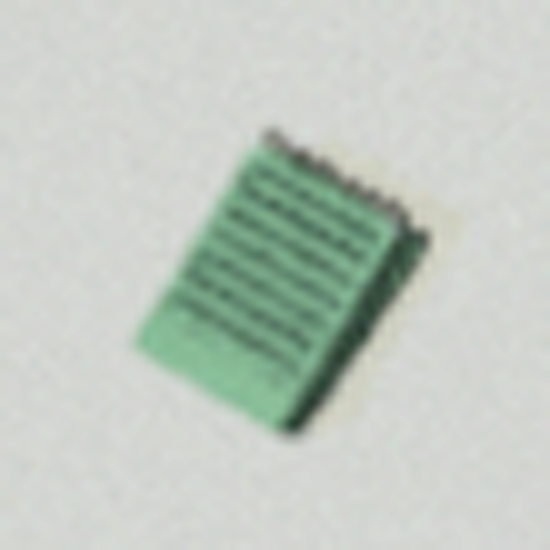

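The stack is one clean prism in both views, with flush walls. I'll check numerically with overlays and get the final pose, and check the cover and jars too.

Run:
```python
from h import *
S=pickle.load(open('scene5.pkl','rb'));T=pickle.load(open('top5.pkl','rb'))
sc=lambda u,v,z: world(S,395+u/10-.5,230+v/10-.5,z)
tc=lambda u,v,z: world(T,200+u/10-.5,210+v/10-.5,z)
P=[sc(183,182,32),sc(463,172,32),sc(503,355,32),sc(213,358,32)]
print(np.round(P,1),np.mean(P,0))
Q=[tc(138,343,32),tc(288,430,32),tc(400,222,32),tc(262,137,32)]
print(np.round(Q,1),np.mean(Q,0))
print('bottom',sc(172,440,0),sc(460,440,0))
p=[481,207.3,np.radians(-29)]
dr=[(rect(*p,52,38,z),c) for z,c in((32,(0,0,255)),(0,(255,0,0)),(16,(0,255,255)))]
crop(S,395,230,60,50,10,'pics/s5o.png',dr);crop(T,200,210,55,55,10,'pics/t5o.png',dr)
a=cv2.imread('pics/s5o.png');b=cv2.imread('pics/t5o.png');b=cv2.resize(b,(500,500));cv2.imwrite('pics/o5.png',cv2.resize(np.hstack([a,b]),(790,359)))
```

```text
[[494.7 179.5  32. ]
 [448.4 203.5  32. ]
 [467.6 236.8  32. ]
 [512.9 211.4  32. ]] [480.88001149 207.79148178  32.        ]
[[467.1 236.2  32. ]
 [449.1 201.9  32. ]
 [495.1 179.8  32. ]
 [513.1 211.5  32. ]] [481.10534513 207.3521896   32.        ]
bottom [5.13038307e+02 2.09622781e+02 1.13686838e-13] [466.79504568 236.24755906   0.        ]
```

View pics/o5.png

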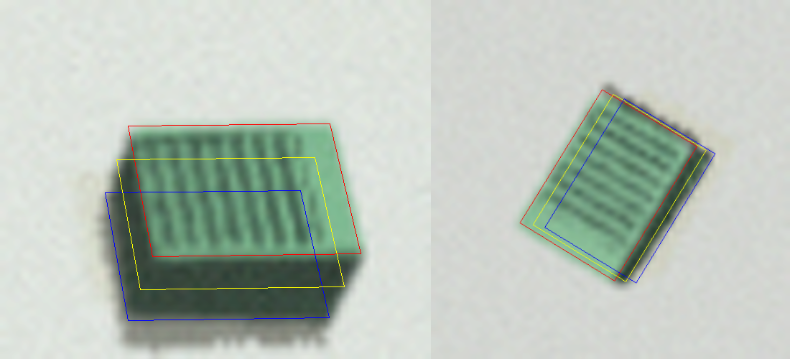

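Stack centre is (481, 207.4), yaw −29°, with top and bottom faces coincident to about 1 mm. Next is the cover: align the jaws across the rib and descend.

Call:
{"name": "jog_arm", "arguments": {
  "motion": [
    [[0,0,0],-0.14,8.54],
    [[0,0,0],-0.14,8.54],
    [[0,0,0],-0.14,8.54],
    [[0,0,0],-0.14,8.54],
    [[0,0,0],-0.14,8.54],
    [[-0.25,0,0],0,8.54],
    [[0,0,4],0,8.54],
    [[0,0,4],0,8.54],
    [[0,0,0],0,8.54],
    [[0,0,0],0,8.54]
  ]
}}

```text
time_s: 12.7
ee_pos: [554.9, -219.9, 110.2]
tool_rot: [-0.097, 0.995, 0.001, -0.001]
wrist_force: [0.7, 0.3, 0.4]
opening: 0.998
```

Run:
```python
from h import *
from rig import bot,optics
s=bot.sense();print(s['time_s'],s['ee_pos'],s['tool_rot'],2*np.arctan2(s['tool_rot'][1],s['tool_rot'][0])*57.296,s['q'])
f=optics.grab_frame("scene")
crop(f,235,80,90,75,8,'pics/s6.png')
```

```text
12.7 [ 554.87467746 -219.91200716  110.22801606] [-9.66916547e-02  9.95313921e-01  5.34521062e-04 -7.98374551e-04] 191.09812609228214 [-4.72329735e-01  2.44140969e-01  1.43315545e+00  4.01794334e-05
  1.46621740e+00 -2.23681630e+00]
```

View pics/s6.png

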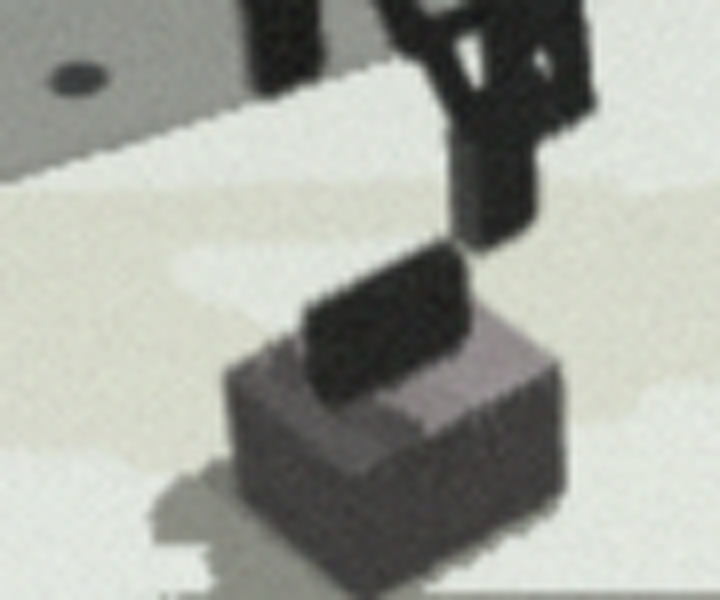

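Jaws straddle the rib. Shift 2 mm, descend and grip.

Call:
{"name": "jog_arm", "arguments": {
  "motion": [
    [[0,-0.2,2],0,8.54],
    [[0,0,2.4],0,8.54],
    [[0,0,1],0,8.54],
    [[0,0,0],0,8.54],
    [[0,0,0],0,5],
    [[0,0,0],0,3],
    [[0,0,0],0,2],
    [[0,0,0],0,1.2],
    [[0,0,0],0,0.6],
    [[0,0,0],0,0.6],
    [[0,0,0],0,0.6],
    [[0,0,0],0,0.6]
  ],
  "force": 60
}}

```text
time_s: 13.95
ee_pos: [555.6, -222.5, 56.6]
tool_rot: [-0.097, 0.995, -0.0, 0.0]
wrist_force: [-0.2, -0.3, 0.4]
opening: 0.127
```

Call:
{"name": "jog_arm", "arguments": {
  "motion": [
    [[0,0,0],0,0.6],
    [[0,0,0],0,0.6],
    [[0,0,-1],0,0.6],
    [[0,0,-2],0,0.6],
    [[0,0,-2],0,0.6],
    [[0,0,-2],0,0.6],
    [[0,0,-2],0,0.6],
    [[0,0,-1.5],0,0.6],
    [[0,0,0],0,0.6],
    [[0,0,0],0,0.6]
  ]
}}

```text
time_s: 14.95
ee_pos: [555.4, -222.3, 161.3]
tool_rot: [-0.097, 0.995, 0.0, -0.0]
wrist_force: [-0.5, 0.1, -2.3]
opening: 0.127
```

Run:
```python
from h import *
from rig import bot,optics
s=bot.sense();print(s['time_s'],s['ee_pos'],s['tool_rot'],s['opening']*85.4,s['wrist_force'],s['ft_torque'])
f=optics.grab_frame("scene");pickle.dump(f,open('scene7.pkl','wb'))
crop(f,235,50,90,75,8,'pics/s7.png')
```

```text
14.95 [ 555.42203024 -222.28435735  161.28397617] [-9.73820301e-02  9.95247065e-01  7.04875517e-05 -1.22284456e-04] 10.806564180144528 [-0.50115131  0.14838875 -2.29698321] [ 0.0712222  -0.04699024  0.00812893]
```

View pics/s7.png

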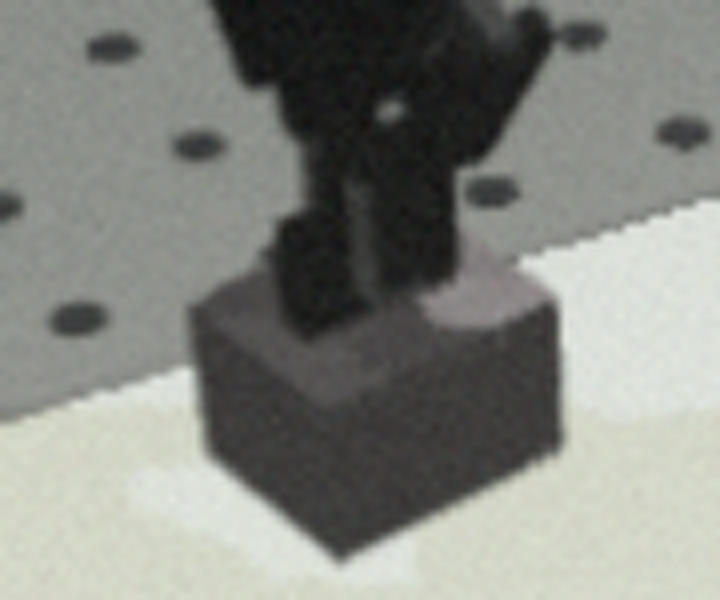

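Held, with the rim at about 105 mm. Turn into line with the stack, then carry it over the jars.

Call:
{"name": "jog_arm", "arguments": {
  "motion": [
    [[0,0,0],0.07,0.6],
    [[0,0,0],0.09,0.6],
    [[0,0,0],0.09,0.6],
    [[0,0,0],0.09,0.6],
    [[0,0,0],0.09,0.6],
    [[0,0,0],0.09,0.6],
    [[0,0,0],0.09,0.6],
    [[0,0,0],0.09,0.6],
    [[0.6,0.8,0],0,0.6],
    [[1.2,1.5,0],0,0.6],
    [[1.9,2.4,0],0,0.6],
    [[1.9,2.4,0],0,0.6]
  ]
}}

```text
time_s: 16.2
ee_pos: [540.0, -130.9, 160.8]
tool_rot: [0.249, 0.968, 0.0, -0.001]
wrist_force: [0.2, 0.4, -2.5]
opening: 0.121
```

Call:
{"name": "jog_arm", "arguments": {
  "motion": [
    [[1.9,2.4,0],0,0.6],
    [[1.9,2.4,0],0,0.6],
    [[1.9,2.4,0],0,0.6],
    [[1.9,2.4,0],0,0.6],
    [[1.9,2.4,0],0,0.6],
    [[1.9,2.4,0],0,0.6],
    [[1.9,2.4,0],0,0.6],
    [[1.9,2.4,0],0,0.6],
    [[1.9,2.4,0],0,0.6],
    [[1.9,2.4,0],0,0.6],
    [[1.9,2.4,0],0,0.6],
    [[1.2,1.5,0],0,0.6]
  ]
}}

```text
time_s: 17.4
ee_pos: [480.2, 220.9, 161.1]
tool_rot: [0.248, 0.969, 0.0, -0.001]
wrist_force: [0.1, -0.5, -1.3]
opening: 0.125
```

Call:
{"name": "jog_arm", "arguments": {
  "motion": [
    [[0,0,0],0,0.6],
    [[0,0,0],0,0.6],
    [[0,0,0],0,0.6]
  ]
}}

```text
time_s: 17.7
ee_pos: [482.0, 217.5, 161.3]
tool_rot: [0.25, 0.968, -0.0, -0.0]
wrist_force: [1.1, -0.4, -1.0]
opening: 0.126
```

Run:
```python
from h import *
from rig import bot,optics
s=bot.sense();print(s['time_s'],s['ee_pos'],2*np.arctan2(s['tool_rot'][1],s['tool_rot'][0])*57.296,s['opening']*85.4,s['wrist_force'],s['ft_torque'])
for n in("scene","top"):
    f=optics.grab_frame(n);pickle.dump(f,open(n+'8.pkl','wb'))
    cv2.imwrite(f'pics/{n}8.png',f['color'][:,:,::-1])
```

```text
17.7 [481.95875352 217.52717645 161.27615416] 151.08680097463596 10.734822528804724 [ 1.14941793 -0.39460876 -1.03902416] [ 0.03726914 -0.01189642 -0.00390999]
```

View pics/scene8.png

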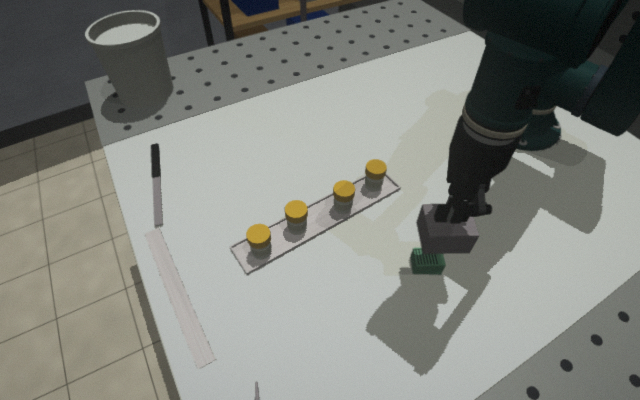

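View pics/top8.png

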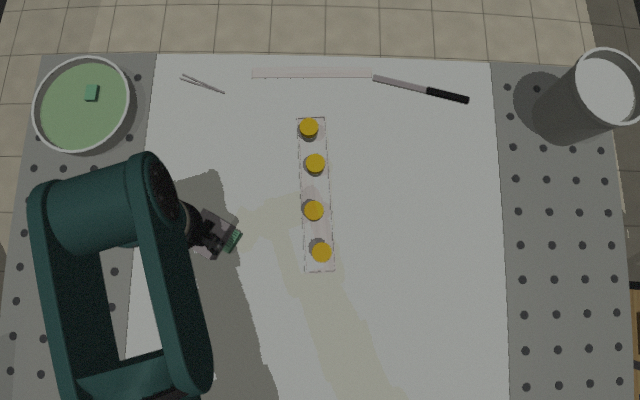

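The jars are untouched. The pose is 10 mm too far in y, so correct that and lower part way.

Call:
{"name": "jog_arm", "arguments": {
  "motion": [
    [[-0.2,-0.5,0],0,0.6],
    [[-0.2,-0.43,0],0,0.6],
    [[0,0,0],0,0.6],
    [[0,0,1],0,0.6],
    [[0,0,1.2],0,0.6],
    [[0,0,1],0,0.6],
    [[0,0,0],0,0.6],
    [[0,0,0],0,0.6],
    [[0,0,0],0,0.6]
  ]
}}

```text
time_s: 18.7
ee_pos: [481.8, 208.0, 129.8]
tool_rot: [0.25, 0.968, 0.0, 0.0]
wrist_force: [-0.9, -0.2, -1.7]
opening: 0.125
```

Run:
```python
from h import *
from rig import bot,optics
s=bot.sense();p=s['ee_pos'];print(s['time_s'],p,2*np.arctan2(s['tool_rot'][1],s['tool_rot'][0])*57.296,s['opening']*85.4)
f=optics.grab_frame("scene");a=np.radians(-29)
z=p[2]-56.6
dr=[(rect(p[0],p[1],a,76,62,z+50),(0,0,255)),(rect(p[0],p[1],a,76,62,z),(0,0,255)),(rect(481,207.4,a,52,38,32),(0,255,255)),(rect(481,207.4,a,52,38,0),(255,0,0))]
crop(f,395,190,90,90,6,'pics/s9.png',dr);crop(f,395,190,90,90,6,'pics/s9n.png')
cv2.imwrite('pics/s9b.png',cv2.resize(np.hstack([cv2.imread('pics/s9.png'),cv2.imread('pics/s9n.png')]),(800,400)))
```

```text
18.7 [481.76010346 208.02789735 129.82619892] 151.0767692807372 10.702722667502865
```

View pics/s9b.png

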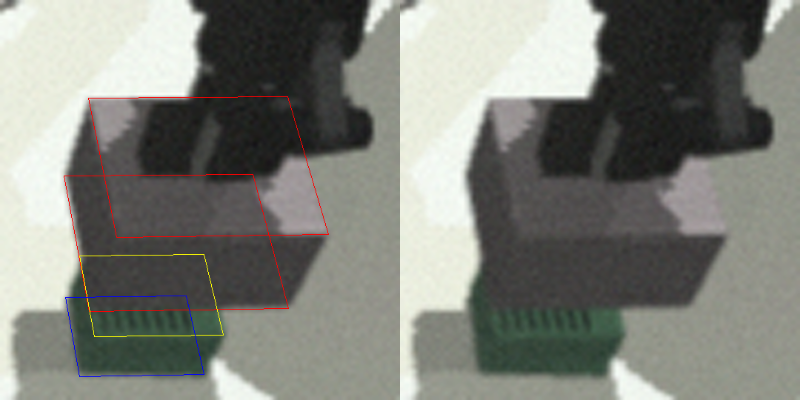

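Cover and stack match the predicted overlays. Lower 2.6 cm, to a rim about 15 mm above the stack.

Call:
{"name": "jog_arm", "arguments": {
  "motion": [
    [[0,0,0.6],0,0.6],
    [[0,0,0.8],0,0.6],
    [[0,0,0.7],0,0.6],
    [[0,0,0.5],0,0.6],
    [[0,0,0],0,0.6],
    [[0,0,0],0,0.6],
    [[0,0,0],0,0.6],
    [[0,0,0],0,0.6],
    [[0,0,0],0,0.6]
  ]
}}

```text
time_s: 19.65
ee_pos: [481.7, 207.9, 103.8]
tool_rot: [0.25, 0.968, 0.0, 0.0]
wrist_force: [-0.4, 0.4, -1.0]
opening: 0.125
```

Run:
```python
from h import *
from rig import bot,optics
s=bot.sense();p=s['ee_pos'];print(s['time_s'],p,2*np.arctan2(s['tool_rot'][1],s['tool_rot'][0])*57.296,s['opening']*85.4,s['wrist_force'],abs(s['joint_vel']).max())
f=optics.grab_frame("scene");a=np.radians(-29)
z=p[2]-56.6;print('rim',z)
dr=[(rect(p[0],p[1],a,76,62,z+50),(0,0,255)),(rect(p[0],p[1],a,76,62,z),(0,0,255)),(rect(481,207.4,a,52,38,0),(255,0,0))]
crop(f,395,190,90,90,6,'pics/s10.png',dr);crop(f,395,190,90,90,6,'pics/s10n.png')
cv2.imwrite('pics/s10b.png',cv2.resize(np.hstack([cv2.imread('pics/s10.png'),cv2.imread('pics/s10n.png')]),(800,400)))
```

```text
19.65 [481.66397318 207.87987211 103.82503094] 151.06575297939554 10.634298016380631 [-0.44725006  0.40393696 -0.99157647] 0.0028106132606472516
rim 47.22503093940899
```

View pics/s10b.png

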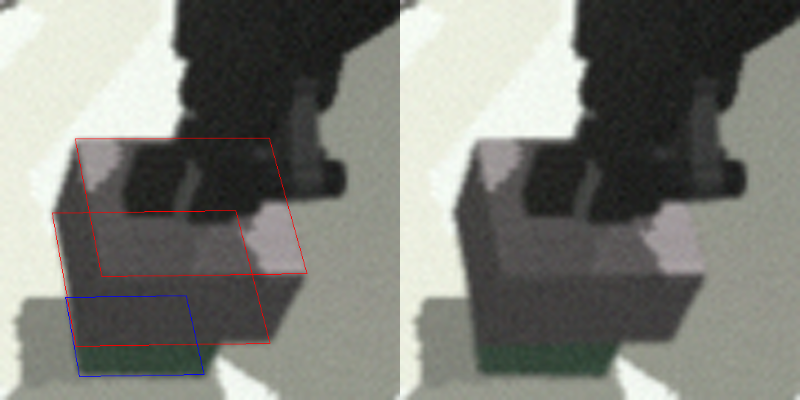

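The cover is level, still and in line with the stack, its rim at z ≈ 47 mm. The bottom of the stack hasn't moved. Handing in.

```bash
python3 -c "
from rig import workorder
print(workorder.job_done())"
```

```text
the job is handed in; nothing more can be done
None
```

I squared the stack, carried the cover over the jars, and handed the job in with the cover still held above the stack. No verdict is reported, so the results below are from my own last checks.

- **Stack:** I pinched it at both ends (jaws stopped at 52.2 mm) and then on the long sides (about 37.4 mm), and took the fingers off. Afterwards both camera views showed one flush block. The top and bottom outlines matched to about 1 mm, at about (481, 207) mm with a yaw of −29°.
- **Cover:** I gripped it by the rib and carried it over the jars with the rim about 105 mm up. In the pictures the jars had not visibly moved.
- **Carry:** The move first ended about 10 mm too far in y. I corrected that before lowering.
- **Final pose:** At about 19.7 s of the 72 s allowed, the tool was within 1 mm of the stack centre. It was in line with the stack to within about 1° and still. The rim was about 47 mm above the board, so about 15 mm above the top cassette. The wrist force showed no sign of contact with the stack.

No check failed. In the last picture the cover hides the top of the stack, so I could only confirm that its lowest part had not moved.

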